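# Lock the bayonet lid on the frit mill and zero its counter

## Task

Close the bench mill for the next batch: put the grey lid with the orange handle into the mill's ring, push it down against the spring without ramming it, turn it clockwise about a quarter turn to its stop and let go, so that it springs up into its locked seat. Then turn the yellow counter knob on the mill back anticlockwise to its zero stop. Leave the other things on the table where they are.

Things in the scene. Friction and masses are not known exactly. Their poses are not given: they have to be found in the camera images.
- lid: The loose lid, about 220 g: a grey round plug 72 mm in diameter and 40 mm tall, lower edge chamfered 4 mm, with an orange handle bar on top, 52 mm long (lid x), 26 mm wide (lid y), 36 mm tall. Origin at the centre of the underside, z up. It starts upright, at any yaw, on the blue tray. It fits the ring either way round (half-turn symmetry).
- lid_grip (a point): Centre of the lid's handle bar, on the lid axis, 61 mm above the underside; axes as the lid's. Fingertips 21 mm below this point just touch the plug's top. Held with 40 N or more it does not slip in the push and turn
- lid_lug (a point): Middle of one of the lid's two steel lugs, which stick out of the plug on two sides (lid +x and -x), in line with the handle; white dots on the plug's top mark them. Each is 18 mm wide and 8 mm thick, reaches 48 mm from the axis, and lies 10 to 18 mm above the lid's underside
- mill: The bench mill, fixed: a blue housing 170 mm (x) by 290 mm (y), top at 85 mm. An aluminium ring (bayonet collar) stands on top at mill y = +65 mm; a raised block for the counter, 120 by 90 mm and 45 mm high, at mill y = -85 mm. Origin at the centre of the underside, z up
- mouth (a point): Centre of the ring's floor, 85 mm over the table: the lid's underside meets it when pushed fully in. Axes as the mill's. Fully in, the lugs are 5 mm clear under the lip; they can turn under it while the underside is less than 5 mm over this point. Then the lid turns 80 degrees clockwise from the slots to the seat; a stop ends the turn about 2.5 degrees further
- rim (a point): Centre of the ring's top, 34 mm over its floor. Ring 120 mm across; its lip has a 77 mm opening with two entry slots 22 mm wide, half a turn apart, by green marks. They point 80 degrees anticlockwise (from above) from mill x, give or take 12: the ring's clamping angle varies, so find them by eye or by feel. Off the slots, the lugs rest on the lip (underside 10 mm below this point)
- spring (a point): Centre of the top of the sprung copper plate in the ring as it stands free, 14 mm over the ring's floor. The lid in its slots, not pushed, rests here. Pushing it down takes 5 N at first and 16 N at the floor (0.8 N per mm), less the lid's weight; turning the pushed lid takes about 0.3 N m
- seat (a point): Where the middle of the lid's underside lies when locked, 10 mm over the ring's floor. At the end of the turn the lugs lie under notches 5 mm deep in the lip (by red marks); when let go the spring lifts the lid into them. Handle then along mill x, give or take 12 degrees (the ring's clamping angle) and 3 of play
- counter (a joint): Angle of the yellow counter knob, rad: 0 at its zero stop, growing as it is turned clockwise seen from above; it starts at 0.8 to 1.4, and stays where it is left (friction about 0.05 N m)
- counter_grip (a point): On the axis of the yellow counter knob, at the height to grip it (the fingers close on its upright bar, 46 mm long, 14 mm wide, 32 mm high; this point is 7 mm below its top). The bar points along mill x at joint value 0 and is turned clockwise from there by the joint value; this point's axes turn with the bar, x along it
- tray_blue: Blue tray, fixed, 140 by 200 mm, 16 mm high, floor 4 mm; holds the lid; origin at the centre of its underside
- brush: Brush 140 mm long, lying in the red tray, a bystander; origin under its middle
- dish: Copper dish 60 mm across, 22 mm high, in the red tray, a bystander; origin at the centre of its underside
- jar_green: closed green jar with a white cap, 52 mm across, 75 mm tall, a bystander; origin at the centre of its underside
- jar_amber: closed amber jar with a white cap, 52 mm across, 75 mm tall, a bystander; origin at the centre of its underside
- jar_blue: closed blue jar with a white cap, 52 mm across, 75 mm tall, a bystander; origin at the centre of its underside
- bead_box: Black open bead box 120 by 90 by 30 mm, a bystander; origin at the centre of its underside
- spatula: Spatula 180 mm long lying on the table, a bystander; origin under its middle

How it is judged:
By the outcome, as a careful person would: the job done as asked, in the order asked, and still so for the second after the job is handed in, with the robot touching nothing.
It also fails if it takes over 67 s, if anything falls off the work surface, if the arm or the gripper's body presses on something with over 40 N, if the wrist force passes 120 N, or if a joint passes its speed limit or range.

## Robot

A 7-joint arm with a two-finger parallel gripper is mounted at the origin on the work surface. World frame = base frame: x ahead of the robot, y to its left, z up, the work surface at z = 0. Lengths are in m, angles in rad, forces in N, time in s.
With the tool pointing down it reaches from about 0.4 to 0.85 m from the base axis. Payload 6.9 kg.
Tool frame: the origin (TCP) lies where the fingers leave the gripper's body, on its centre line; the fingertips stand 73 mm ahead of it and the grasp point (between the pads) lies 54 mm ahead of it; z points along the fingers, y is the line along which they close (so a half turn about z gives the same grasp; the last joint's range is limited). The gripper opens to 85 mm and grips with 20 to 120 N. Pads are 22 mm wide; open, the fingers measure 114 mm over their backs; the gripper's body (76 mm by 85 mm) begins 54 mm behind the grasp point. The pads swing forward as they close: fully open they stand 13 mm farther back than shut.
Start: joints at [-1.244, 0.507, -0.238, 1.5, 0.126, 1.149, -0.155], TCP at [0.138, 0.61, 0.304] pointing down, gripper open.
Joint ranges: [-3.08, 3.08], [-0.24, 2.05], [-1.43, 1.35], [0, 2.5], [-1.52, 4.66], [0.17, 1.96], [-2.89, 2.89]. Speed limits (rad/s): [2.39, 2.39, 3.14, 3.14, 3.14, 3.14, 3.14].

## Interface

Orientations are given as a unit quaternion [x, y, z, w].
In Python, from rig import * gives the robot as it stands.
- The arm moves only by the shell command python3 -m pendant 'ROWS' [FORCE]. ROWS is JSON, a list of rows, each a list of 5 numbers: the finger opening in m, from 0 to 0.0854, then the shift along the world's x, y, z in m, then the turn about the world's z in degrees. A call has 1 to 10 rows; each row shifts and turns the commanded pose from where the row before left it; what a row does not reach is not made up. A row lasts 1/12 s, in which the tool goes at most 41.7 mm and 7.16 degrees, less where a joint would pass 70% of its speed; a pose out of reach is approached as far as the arm can. A call is refused whole if a number of a shift passes 0.0417 or a number of a turn 7.16, either way. A call with a gripper value outside its range is refused whole. The fingers move at their own pace and stop on an object; FORCE is the grip in N (left out, the last holds). Time passes only in rows, so rows that do not move let the fingers close. It gives the time, the measured TCP pose, the force, the opening and the grip force at its end, in the units of the state.
- observe(): the state, without advancing time (a new reading comes with each control period).
- snapshot(name): name is "side" or "top" or "wrist"; returns the picture (400x640x3 uint8, red, green, blue); there is no depth.
- calibration(name): a dict with "vertical_fov" (degrees; the focal length in pixels is half the picture's height over the tangent of half this angle, whatever the lens; pixels are square), "cx", "cy" (the principal point, pixels), "k1" (the pictures are not rectified: a ray, as slopes to the right and down, at radius r is drawn at 1 + k1 r^2 times it, then the intrinsics apply), "position" and "attitude" of the camera in the world. Camera axes: x right, y up, looking along -z (the intrinsics and any distortion apply to the point x, -y, -z); pixel columns grow to the right and rows downward; lengths in m; the calibration is good to about 2 mm. A picture is of the moment at which its call begins: read the wrist's pose just before it. calibration takes no time and is no camera call; for the wrist camera it gives the pose at the moment of the call.
- hand_in(): hands the job in; it is judged then, once.
Trained networks look in the newest picture that a camera, given by its name, has taken for a name from the list of things; names that differ only in an ending like _2 or _b are one class to them, and where a whole thing is asked for, a point or a joint stands for the part that bears it (a point fixed in the world has none). Each returns a list of dicts, best first, with "p" (0 to 1); they miss things now and then, are a little off and sometimes report something else, mostly with a low value. They report only what shows in the picture. A call takes as long as a camera call.
- boxes_of(camera, label): "point" ([x, y, z] in m, in world coordinates, good to about 4 mm: the middle of the surface that is visible of it).
- mark_of(camera, label): "point" ([x, y, z] in m, in world coordinates, good to about 4 mm: a listed point, or the origin of a listed thing).
The state is a dict: "t": time; "qpos": joint angles; "joint_vel": joint speeds; "joint_torque": joint torques, N m; "tcp_pos": TCP position; "tool_rot": TCP orientation; "contact_force": force on the tool from outside, world axes, zero at the start; "moment": the same for the moment, N m; "finger_gap": finger opening in m; "gripper_force": force on a finger pad.
Only numpy, scipy, OpenCV 4.12 (cv2) and the standard library are available. Lean on these libraries where they do the work, as an engineer would, in place of code of your own. Each camera call takes 0.05 s, during which the arm holds its last target. There are 200 camera calls.

## Working session

There is one attempt and no reset: what is moved stays moved. The work goes in short steps, Python scripts to look and compute and a shell command to move; the robot and the scene stay as the last step left them, time stands still between calls to the robot, and variables do not carry over. Pictures are saved under pics/ and viewed, at most 10 in all, crops included, and the job is handed in when it is done.

```bash
mkdir -p pics
python3 - <<'E'
from rig import *
import cv2,numpy as np
s=observe();print(s['t'],s['tcp_pos'],s['tool_rot'],s['finger_gap'])
for c in ['top','side']:
    im=snapshot(c);cv2.imwrite(f'pics/{c}0.png',im[:,:,::-1])
    for l in ['lid','lid_grip','lid_lug','mill','mouth','rim','counter_grip','tray_blue','seat']:
        for d in mark_of(c,l)[:2]: print(c,l,round(d['p'],2),np.round(d['point'],4))
print(calibration('top'))
print(observe()['t'])
E
```

```text
0.0 [0.13747003 0.60929473 0.30300974] [ 1.10683904e-01  9.93855235e-01 -9.14307274e-04 -9.85946638e-05] 0.08544483304862413
top lid 0.57 [ 0.617  -0.2367  0.0025]
top lid_grip 0.64 [ 0.6218 -0.2379  0.0599]
top lid_lug 0.74 [0.5369 0.2344 0.0798]
top lid_lug 0.67 [ 0.6214 -0.2797  0.018 ]
top mill 0.87 [0.5443 0.1703 0.0008]
top mouth 0.65 [0.535  0.2353 0.0837]
top rim 0.8 [0.5352 0.2325 0.1221]
top rim 0.16 [0.5584 0.0888 0.1705]
top counter_grip 0.74 [0.5574 0.0909 0.1677]
top counter_grip 0.36 [ 0.6221 -0.2392  0.0035]
top seat 0.83 [0.5341 0.2367 0.095 ]
side lid 0.75 [ 0.625  -0.238   0.0015]
side lid_grip 0.64 [ 0.6208 -0.2398  0.0593]
side lid_lug 0.73 [ 0.623  -0.2806  0.0206]
side mill 0.93 [0.5442 0.1759 0.0017]
side mouth 0.78 [0.5384 0.2329 0.0883]
side rim 0.72 [0.536  0.2321 0.1163]
side rim 0.44 [ 0.6267 -0.2821  0.0207]
side counter_grip 0.8 [0.5547 0.0823 0.1685]
side counter_grip 0.35 [0.5397 0.2362 0.1002]
side tray_blue 0.69 [ 0.6244 -0.2504  0.0007]
side seat 0.75 [0.5343 0.2339 0.0956]
{'vertical_fov': 54.399992751934676, 'cx': 316.47153285379176, 'cy': 197.6655372966003, 'k1': -0.0930314749324384, 'position': array([0.38318174, 0.07364308, 1.05774231]), 'attitude': array([-0.08378409,  0.08979425,  0.71911973, -0.68394739])}
1.0
```

View pics/top0.png

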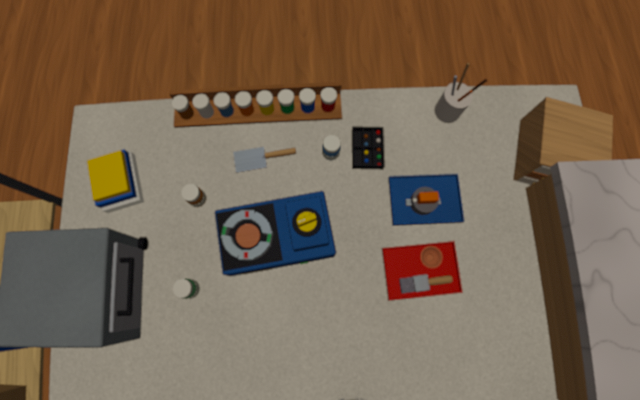

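View pics/side0.png

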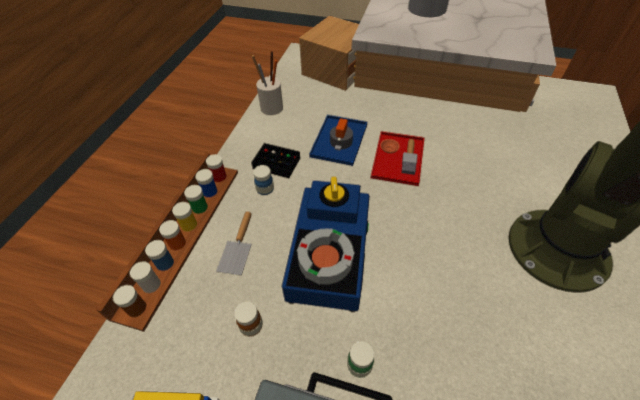

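```bash
cat > h.py <<'E'
from rig import *
import cv2,numpy as np
from scipy.spatial.transform import Rotation as R
def cam(c):
    k=calibration(c);f=200/np.tan(np.radians(k['vertical_fov']/2))
    K=np.array([[f,0,k['cx']],[0,f,k['cy']],[0,0,1]]);D=np.array([k['k1'],0,0,0,0.])
    return K,D,np.array(k['position']),R.from_quat(k['attitude']).as_matrix()@np.diag([1,-1,-1])
def px2w(c,uv,z):
    K,D,p,M=cam(c)
    n=cv2.undistortPoints(np.array(uv,float).reshape(-1,1,2),K,D)[:,0]
    d=np.c_[n,np.ones(len(n))]@M.T
    return p+d*((z-p[2])/d[:,2])[:,None]
def w2px(c,P):
    K,D,p,M=cam(c);q=(np.array(P,float).reshape(-1,3)-p)@M
    return cv2.projectPoints(q,np.zeros(3),np.zeros(3),K,D)[0][:,0]
def blobs(im,lo,hi,box=None,amin=6):
    h=cv2.cvtColor(im,cv2.COLOR_RGB2HSV);m=cv2.inRange(h,np.array(lo),np.array(hi))
    if box: b=np.zeros_like(m);b[box[1]:box[3],box[0]:box[2]]=1;m=m*b
    n,l,s,c=cv2.connectedComponentsWithStats(m)
    return [(c[i],s[i,4],np.argwhere(l==i)[:,::-1]) for i in range(1,n) if s[i,4]>=amin]
def axis(c,pts,z):
    w=px2w(c,pts,z)[:,:2];m=w.mean(0);u,s,v=np.linalg.svd(w-m)
    rect=cv2.minAreaRect((w*1e4).astype(np.float32))
    return m,np.degrees(np.arctan2(v[0,1],v[0,0]))%180,s[:2]/len(w)**.5*12**.5,rect
E
python3 - <<'E'
from h import *
im=cv2.imread('pics/top0.png')[:,:,::-1].copy()
c='top'
print('tcp px',w2px(c,[observe()['tcp_pos'],[0.62,-.24,.07]]))
for n,lo,hi,box,z in [('handle',(4,150,100),(16,255,255),(385,170,465,225),.08),('green',(45,60,30),(85,255,255),(215,190,280,275),.119),('redA',(0,120,80),(6,255,255),(215,190,280,275),.119),('redB',(172,120,80),(180,255,255),(215,190,280,275),.119),('yel',(22,120,80),(33,255,255),(285,200,330,240),.172),('copper',(4,80,60),(14,200,255),(225,215,265,255),.099)]:
    for b in blobs(im,lo,hi,box):
        m,a,s,r=axis(c,b[2],z);print(n,b[0].round(1),b[1],m.round(4),a.round(1),s.round(4))
print(w2px(c,[[.6222,-.238,.08]]))
v=cv2.resize(im[180:290,205:345],None,fx=5,fy=5,interpolation=2);cv2.imwrite('pics/mill.png',v[:,:,::-1])
v=cv2.resize(im[170:230,380:470],None,fx=6,fy=6,interpolation=2);cv2.imwrite('pics/lid.png',v[:,:,::-1])
E
```

```text
tcp px [[ 39.65296144 433.79596272]
 [429.62588305 196.23685048]]
handle [428.2 196. ] 167 [ 0.6184 -0.2332] 88.1 [0.0492 0.0242]
green [223.2 230. ] 47 [0.5485 0.2918] 166.0 [0.0213 0.0131]
green [268.4 237.7] 43 [0.5243 0.1812] 164.6 [0.0203 0.0123]
redA [246.4 214. ] 11 [0.5858 0.2345] 0.2 [0.0118 0.0055]
redA [245.5 254.6] 19 [0.4859 0.2375] 177.4 [0.0119 0.0088]
yel [306.5 220.9] 343 [0.5512 0.0862] 177.0 [0.0435 0.0418]
copper [247.4 235.2] 508 [0.5363 0.2357] 87.3 [0.0556 0.0548]
[[429.85421624 194.5162907 ]]
```

View pics/mill.png

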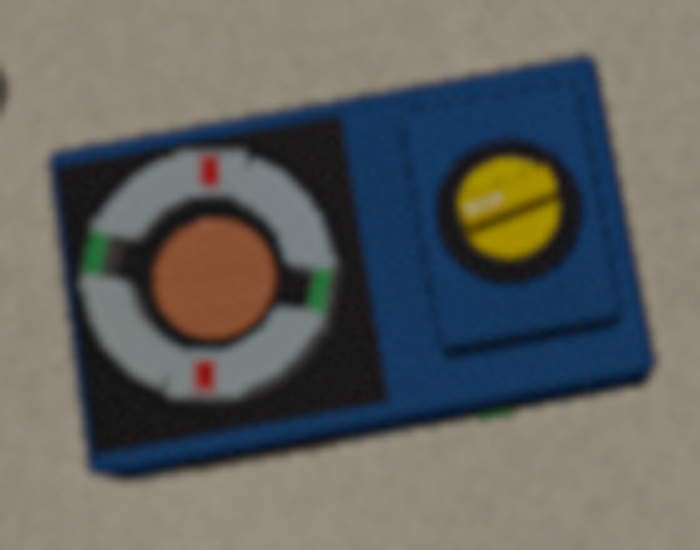

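View pics/lid.png

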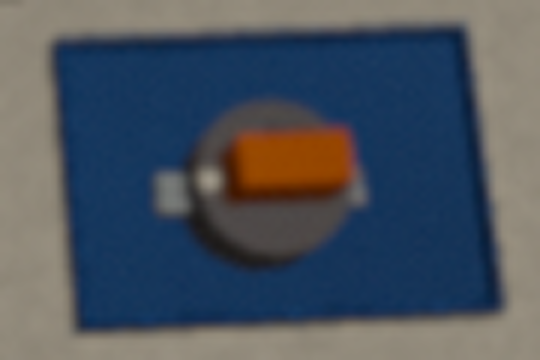

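Run:
```python
from h import *
for z in (.1,.2,.3): print(z,px2w('top',[(147,236),(105,235),(140,345)],z).round(3)[:,:2].tolist())
```

```text
0.1 [[0.545, 0.491], [0.552, 0.603], [0.282, 0.499]]
0.2 [[0.528, 0.447], [0.535, 0.547], [0.292, 0.455]]
0.3 [[0.511, 0.404], [0.517, 0.492], [0.303, 0.41]]
```

```bash
python3 -m pendant '[[0.0854,0.0115,-0.036,0,0],[0.0854,0.0115,-0.036,0,0],[0.0854,0.0115,-0.036,0,0],[0.0854,0.0115,-0.036,0,0],[0.0854,0.0115,-0.036,0,0],[0.0854,0.0115,-0.036,0,0],[0.0854,0.020,-0.034,0,-5],[0.0854,0.029,-0.025,0,-6],[0.0854,0.029,-0.025,0,-6],[0.0854,0.029,-0.025,0,-6]]'
python3 -m pendant '[[0.0854,0.029,-0.025,0,-7],[0.0854,0.029,-0.025,0,-7],[0.0854,0.029,-0.025,0,-7],[0.0854,0.025,-0.035,0,-7],[0.0854,0.017,-0.037,0,-7],[0.0854,0.017,-0.037,0,-7],[0.0854,0.017,-0.037,0,-7],[0.0854,0.017,-0.037,0,-7],[0.0854,0.017,-0.037,0,0],[0.0854,0.017,-0.037,0,0]]'
```

```text
t: 1.83
tcp_pos: [0.3144, 0.2832, 0.3045]
tool_rot: [0.309, 0.951, 0.001, 0.0]
contact_force: [0.3, 0.1, 0.4]
finger_gap: 0.0855
gripper_force: 0.0
t: 2.67
tcp_pos: [0.5273, -0.048, 0.3041]
tool_rot: [0.718, 0.696, 0.0, 0.0]
contact_force: [0.9, 0.3, -0.2]
finger_gap: 0.0857
gripper_force: 0.0
```

```bash
python3 -m pendant '[[0.0854,0.02,-0.035,0,0],[0.0854,0.02,-0.035,0,0],[0.0854,0.02,-0.035,0,0],[0.0854,0.015,-0.035,0,0],[0.0854,0.0,-0.02,0,0],[0.0854,0.0,0,0,0]]'
python3 - <<'E'
from h import *
s=observe();print(s['t'],s['tcp_pos'],s['tool_rot'])
im=snapshot('wrist');cv2.imwrite('pics/w1.png',im[:,:,::-1])
for l in ['lid_grip','lid_lug','lid']:
    for d in mark_of('wrist',l)[:2]: print(l,round(d['p'],2),np.round(d['point'],4))
for b in blobs(im,(4,150,60),(16,255,255),None,100):
    m,a,sz,r=axis('wrist',b[2],.08);print(b[0].round(1),b[1],m.round(4),a.round(1),sz.round(4),r)
print(calibration('wrist')['position'])
E
```

```text
t: 3.17
tcp_pos: [0.601, -0.2127, 0.3033]
tool_rot: [0.72, 0.694, -0.002, 0.001]
contact_force: [-1.4, -1.8, -0.3]
finger_gap: 0.0853
gripper_force: 0.0
3.1667 [ 0.6009542  -0.21273412  0.30331414] [ 0.7200416   0.69392786 -0.00177236  0.00103642]
lid_grip 0.63 [ 0.6173 -0.2381  0.0663]
lid_lug 0.72 [ 0.6194 -0.2762  0.0199]
lid 0.89 [ 0.6162 -0.2348  0.0047]
[184.9 200.7] 1708 [ 0.487  -0.2145] 85.0 [0.0447 0.0416] ((4890.90576171875, -2158.1142578125), (495.2380065917969, 496.3060607910156), 49.29024887084961)
[341.4 206.4] 1689 [ 0.6207 -0.2234] 90.7 [0.0527 0.024 ] ((6207.0478515625, -2228.2021484375), (248.80322265625, 551.9083862304688), 0.07446663081645966)
[630.9 328.3] 185 [ 0.9185 -0.3629] 134.9 [0.0411 0.0068] ((9198.154296875, -3635.91064453125), (81.0770034790039, 442.9165344238281), 46.0275764465332)
[631.8 363.6] 251 [ 0.9333 -0.4093] 131.5 [0.0408 0.0169] ((9365.3876953125, -4084.7431640625), (199.4250030517578, 543.7667846679688), 44.78528594970703)
[ 0.60401694 -0.13374133  0.37346587]
```

View pics/w1.png

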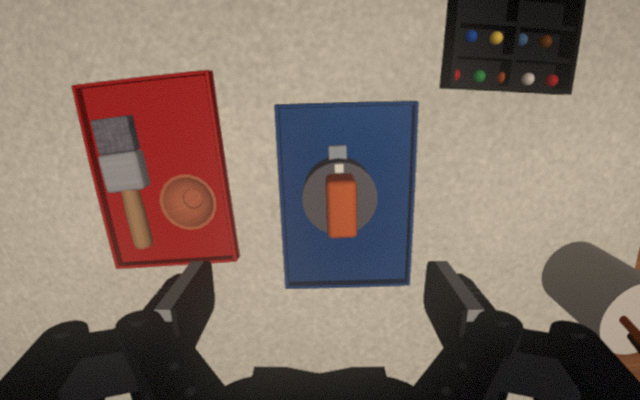

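Run:
```python
from h import *
im=cv2.imread('pics/w1.png')[:,:,::-1].copy()
print(w2px('wrist',[[.621,-.2375,.08],[.621,-.2115,.08],[.621,-.2635,.08]]).round(1))
print(im[165:245:4,341].tolist())
g=px2w('wrist',[(328,185),(355,184),(328,238),(356,237)],.08);print(g.round(4),g.mean(0))
h=px2w('wrist',[(302,198),(377,197),(340,160),(340,237)],.044);print(h.round(4))
lug=px2w('wrist',[(329,145),(347,145),(338,145)],.022);print(lug.round(4)); print(px2w('wrist',[(339,168)],.044))
```

```text
[[341.9 222.3]
 [341.6 193.1]
 [342.2 250.1]]
[[203, 189, 169], [204, 192, 170], [116, 99, 89], [88, 48, 34], [123, 64, 43], [172, 84, 51], [179, 89, 55], [180, 92, 56], [181, 92, 57], [179, 92, 55], [180, 90, 56], [177, 88, 53], [180, 90, 56], [177, 88, 54], [179, 90, 55], [179, 90, 55], [177, 88, 53], [175, 86, 52], [112, 67, 63], [55, 67, 100]]
[[ 0.6097 -0.2042  0.08  ]
 [ 0.6323 -0.2039  0.08  ]
 [ 0.6087 -0.2517  0.08  ]
 [ 0.6332 -0.2515  0.08  ]] [ 0.62097685 -0.22781271  0.08      ]
[[ 0.5855 -0.2248  0.044 ]
 [ 0.6567 -0.2258  0.044 ]
 [ 0.622  -0.1894  0.044 ]
 [ 0.6211 -0.2655  0.044 ]]
[[ 0.6127 -0.1781  0.022 ]
 [ 0.6302 -0.1786  0.022 ]
 [ 0.6214 -0.1784  0.022 ]]
[[ 0.62094296 -0.19688666  0.044     ]]
```

Run:
```python
from h import *
print(observe()['tcp_pos'],observe()['t'],observe()['tool_rot'])
k=calibration('wrist');im=snapshot('wrist')
for b in blobs(im,(4,150,60),(16,255,255),(300,120,400,280),100):
    print(b[0],b[2].min(0),b[2].max(0))
    print(px2w('wrist',[(341,b[2][:,1].min()+11.5),(341,b[2][:,1].max()+.5)],.08).round(4))
print(k['position'],k['vertical_fov'],k['cx'],k['cy'],k['k1'],k['attitude'],calibration('wrist')['position'])
print('top',px2w('top',[(414.7,200),(428.8,196.5)],.044).round(4),px2w('top',[(428.8,196.2),(419,198),(438.7,196.5)],.08).round(4))
for n in['rim','counter_grip','lid']:print(boxes_of('wrist',n)[:1],boxes_of('top',n)[:1])
```

```text
[ 0.60183705 -0.20473306  0.30379625] 3.3667 [ 7.17067626e-01  6.97003297e-01  4.19972016e-04 -4.96972084e-04]
[340.08026159 216.40011891] [325 185] [354 246]
[[ 0.6206 -0.2142  0.08  ]
 [ 0.6202 -0.2598  0.08  ]]
[ 0.60401694 -0.13374133  0.37346587] 58.05050044208992 318.77426292740057 201.88832607252584 -0.07262600780045382 [-0.14038334  0.00206199 -0.01388253  0.98999775] [ 0.60403035 -0.13341746  0.37361399]
top [[ 0.6178 -0.2061  0.044 ]
 [ 0.6256 -0.2459  0.044 ]] [[ 0.6178 -0.2346  0.08  ]
 [ 0.6143 -0.2081  0.08  ]
 [ 0.6157 -0.2609  0.08  ]]
[] [{'point': [0.5292, 0.1457, 0.0887], 'p': 0.97}]
[{'point': [0.4069, -0.2007, 0.0214], 'p': 0.3}] [{'point': [0.5545, 0.087, 0.1463], 'p': 0.78}]
[{'point': [0.6159, -0.2261, 0.0408], 'p': 0.84}] [{'point': [0.6151, -0.2278, 0.0427], 'p': 0.55}]
```

```bash
python3 -m pendant '[[0.0854,0.0187,-0.0323,0,1],[0.0854,0,0,-0.03,0],[0.0854,0,0,-0.035,0],[0.0854,0,0,-0.035,0],[0.0854,0,0,-0.035,0],[0.0854,0,0,-0.03,0],[0.0854,0,0,-0.013,0],[0.0854,0,0,-0.005,0],[0.0854,0,0,0,0],[0.0854,0,0,0,0]]'
python3 -m pendant '[[0.01,0,0,0,0],[0.01,0,0,0,0],[0.01,0,0,0,0],[0.01,0,0,0,0],[0.01,0,0,0,0],[0.01,0,0,0,0]]' 60
```

```text
t: 4.55
tcp_pos: [0.621, -0.2388, 0.1218]
tool_rot: [0.711, 0.703, 0.0, 0.001]
contact_force: [0.3, -0.2, 0.8]
finger_gap: 0.0854
gripper_force: 0.0
t: 5.05
tcp_pos: [0.6205, -0.2386, 0.1215]
tool_rot: [0.711, 0.703, 0.0, 0.0]
contact_force: [-0.8, 0.2, 3.9]
finger_gap: 0.0253
gripper_force: 61.6
```

```bash
python3 -m pendant '[[0.01,0,0,0.02,0],[0.01,0,0,0.035,0],[0.01,0,0,0.04,0],[0.01,0,0,0.04,0],[0.01,0,0.01,0.04,0],[0.01,-0.004,0.025,0.035,0],[0.01,-0.008,0.035,0,-3],[0.01,-0.008,0.037,0,-4.5],[0.01,-0.008,0.037,0,-4],[0.01,-0.008,0.037,0,0]]'
python3 -m pendant '[[0.01,-0.008,0.037,0,0],[0.01,-0.008,0.037,0,0],[0.01,-0.008,0.037,0,0],[0.01,-0.008,0.037,0,0],[0.01,-0.008,0.037,0,0],[0.01,-0.008,0.03,0,0],[0.01,0,0.02,0,0],[0.01,0,0.01,0,0],[0.01,0,0,0,0],[0.01,0,0,0,0]]'
python3 - <<'E'
from h import *
snapshot('wrist')
s=observe();print(s['t'],s['tcp_pos'],s['tool_rot'])
im=snapshot('wrist');cv2.imwrite('pics/w2.png',im[:,:,::-1])
for l in ['rim','mouth','counter_grip','seat','lid_grip']:
    for d in mark_of('wrist',l)[:1]: print(l,round(d['p'],2),np.round(d['point'],4))
for n,lo,hi,z in [('green',(45,60,30),(85,255,255),.119),('redA',(0,120,60),(5,255,255),.119),('copper',(4,80,50),(14,200,255),.099),('yel',(22,120,60),(33,255,255),.172)]:
    for b in blobs(im,lo,hi,None,60):
        m,a,s,r=axis('wrist',b[2],z);print(n,b[0].round(1),b[1],m.round(4),a.round(1),s.round(4))
E
```

```text
t: 5.88
tcp_pos: [0.5836, -0.0568, 0.3294]
tool_rot: [0.78, 0.626, -0.0, -0.0]
contact_force: [1.3, 0.1, -2.7]
finger_gap: 0.0252
gripper_force: 60.9
t: 6.72
tcp_pos: [0.5367, 0.1855, 0.3293]
tool_rot: [0.778, 0.628, -0.001, 0.0]
contact_force: [0.2, 0.6, -3.4]
finger_gap: 0.0253
gripper_force: 60.9
6.7667 [0.53696455 0.18445407 0.3295182 ] [ 7.78998324e-01  6.27025524e-01 -4.95257513e-04  5.99110715e-04]
rim 0.65 [0.5373 0.2335 0.119 ]
mouth 0.79 [0.5392 0.2329 0.0813]
seat 0.98 [0.537  0.239  0.0936]
lid_grip 0.75 [0.5333 0.1834 0.2802]
green [302.7  49.2] 315 [0.548  0.2912] 168.9 [0.0219 0.0073]
redA [368.4 114.6] 233 [0.5864 0.2348] 177.6 [0.0143 0.0093]
redA [240.6 138.8] 226 [0.4864 0.2379] 177.0 [0.0144 0.0094]
copper [629.1 134.6] 5536 [0.8138 0.1676] 90.4 [0.2495 0.0209]
copper [303.6 120. ] 3890 [0.5361 0.2402] 7.2 [0.0556 0.046 ]
copper [541.7 146.8] 663 [0.7307 0.1766] 99.3 [0.072  0.0141]
copper [318.4 281.1] 10786 [0.5164 0.0927] 77.8 [0.1553 0.0667]
copper [358.6 303.5] 83 [0.5491 0.063 ] 77.4 [0.0343 0.0042]
```

View pics/w2.png

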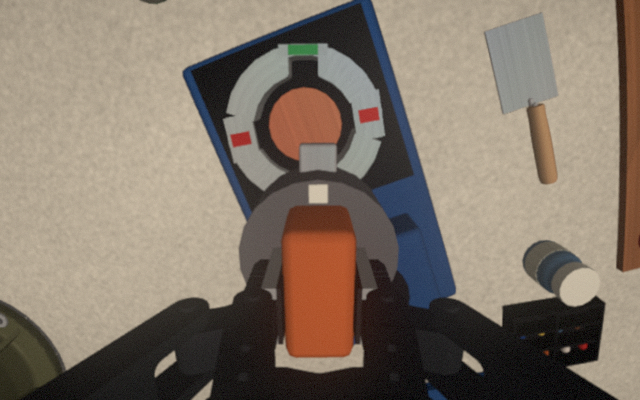

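Run:
```python
from h import *
s=observe();t=np.array(s['tcp_pos']);z=t[2]-.115
p=px2w('wrist',[(300,143),(337.5,143.5)],z+.018)[:,:2];m=p.mean(0)-t[:2]
print(p.round(4),m.round(4),np.linalg.norm(m),np.degrees(np.arctan2(m[1],m[0])))
w=px2w('wrist',[(318.5,193)],z+.040);print('dot',(w-t).round(4))
c=px2w('wrist',[(240,245),(399,245)],z+.04);print('disc edges',(c-t).round(4))
e=px2w('wrist',[(285,237),(351,237),(287,356),(354,353)],z+.076);print('handle',(e-t).round(4))
```

```text
[[0.5394 0.237 ]
 [0.5562 0.2331]] [0.011  0.0496] 0.05079692629311353 77.51727444449837
dot [[ 0.0071  0.0322 -0.075 ]]
disc edges [[-0.0313  0.0166 -0.075 ]
 [ 0.0363  0.0019 -0.075 ]]
handle [[-0.0046  0.0294 -0.039 ]
 [ 0.0163  0.0248 -0.039 ]
 [-0.0151 -0.016  -0.039 ]
 [ 0.0089 -0.0199 -0.039 ]]
```

```bash
python3 -m pendant '[[0.01,0,0.025,0,0.3],[0.01,-0.001,0.0247,-0.02,0],[0.01,0,0,-0.035,0],[0.01,0,0,-0.025,0],[0.01,0,0,-0.01,0],[0.01,0,0,0,0],[0.01,0,0,0,0],[0.01,0,0,0,0]]'
python3 -m pendant '[[0.01,0,0,-0.004,0],[0.01,0,0,-0.004,0],[0.01,0,0,-0.004,0],[0.01,0,0,-0.004,0],[0.01,0,0,0,0]]'
```

```text
t: 7.73
tcp_pos: [0.5367, 0.236, 0.2414]
tool_rot: [0.777, 0.63, 0.001, 0.0]
contact_force: [0.4, 0.4, -2.4]
finger_gap: 0.0249
gripper_force: 60.8
t: 8.15
tcp_pos: [0.536, 0.2355, 0.2233]
tool_rot: [0.777, 0.63, 0.0, 0.001]
contact_force: [2.6, -1.8, -3.3]
finger_gap: 0.0255
gripper_force: 60.9
```

```bash
python3 -m pendant '[[0.01,0.0005,-0.0007,-0.002,0],[0.01,0,0,-0.002,0],[0.01,0,0,-0.002,0],[0.01,0,0,-0.001,0],[0.01,0,0,0,0],[0.01,0,0,0,0]]'
```

```text
t: 8.65
tcp_pos: [0.5361, 0.2355, 0.2165]
tool_rot: [0.777, 0.63, -0.0, 0.0]
contact_force: [1.7, -2.3, -2.7]
finger_gap: 0.0253
gripper_force: 61.1
```

```bash
python3 -m pendant '[[0.01,0.0005,-0.0005,-0.002,0],[0.01,0,0,-0.002,0],[0.01,0,0,-0.002,0],[0.01,0,0,-0.002,0],[0.01,0,0,0,0],[0.01,0,0,0,0]]'
```

```text
t: 9.15
tcp_pos: [0.5362, 0.2353, 0.209]
tool_rot: [0.777, 0.63, 0.0, -0.0]
contact_force: [-2.2, -2.1, 6.4]
finger_gap: 0.025
gripper_force: 62.2
```

```bash
python3 -m pendant '[[0.01,-0.0003,-0.0003,-0.002,0],[0.01,0,0,-0.0015,0],[0.01,0,0,-0.001,0],[0.01,0,0,-0.001,0],[0.01,0,0,0,0],[0.01,0,0,0,0]]'
```

```text
t: 9.65
tcp_pos: [0.5361, 0.2353, 0.2042]
tool_rot: [0.777, 0.63, 0.001, -0.0]
contact_force: [-4.0, -2.3, 10.3]
finger_gap: 0.0249
gripper_force: 62.7
```

```bash
python3 -m pendant '[[0.01,-0.0004,-0.0002,-0.0015,0],[0.01,0,0,-0.001,0],[0.01,0,0,0,0],[0.01,0,0,0,0]]'
python3 -m pendant '[[0.01,0,0,0,-3],[0.01,0,0,0,-4],[0.01,0,0,0,-4],[0.01,0,0,0,0],[0.01,0,0,0,0]]'; python3 -c "
from rig import *; print(observe()['moment'])"
```

```text
t: 9.98
tcp_pos: [0.536, 0.2352, 0.2024]
tool_rot: [0.777, 0.63, 0.001, -0.0]
contact_force: [-4.5, -1.8, 14.2]
finger_gap: 0.0252
gripper_force: 63.1
t: 10.4
tcp_pos: [0.5364, 0.2355, 0.2024]
tool_rot: [0.833, 0.553, 0.002, -0.0]
contact_force: [-2.6, -0.7, 13.8]
finger_gap: 0.025
gripper_force: 63.1
[-0.41564298  0.57268417 -0.22163858]
```

```bash
python3 -m pendant '[[0.01,0,0,0,-5],[0.01,-0.0003,0,0,-6],[0.01,0,0.0002,0,-6],[0.01,-0.0002,0,0,-6],[0.01,0,0.0003,0,-6],[0.01,-0.0002,0,0,-6],[0.01,0,0.0003,0,-6],[0.01,-0.0002,0,0,-6],[0.01,0,0,0,-6],[0.01,0,0,0,0]]'; python3 -c "
from rig import *; print(observe()['moment'])"
```

```text
t: 11.23
tcp_pos: [0.5357, 0.2362, 0.2024]
tool_rot: [0.993, 0.12, 0.001, -0.001]
contact_force: [-2.6, -0.1, 15.9]
finger_gap: 0.025
gripper_force: 63.3
[-0.44951469  0.69456278 -0.25044001]
```

```bash
python3 -m pendant '[[0.01,0,0,0,-6],[0.01,0,0,0,-5],[0.01,0,0,0,-3],[0.01,0,0,0,-2],[0.01,0,0,0,0],[0.01,0,0,0,0]]'; python3 -c "
from rig import *; print(observe()['moment'])"
python3 -m pendant '[[0.01,0,0,0,-1],[0.01,0,0,0,-1],[0.01,0,0,0,0],[0.01,0,0,0,0]]'; python3 -c "
from rig import *; print(observe()['moment'])"
```

```text
t: 11.73
tcp_pos: [0.5362, 0.236, 0.2025]
tool_rot: [1.0, -0.016, 0.002, -0.001]
contact_force: [-1.1, -1.3, 13.5]
finger_gap: 0.0253
gripper_force: 63.2
[-0.58252854  0.39846928 -0.0502857 ]
t: 12.07
tcp_pos: [0.536, 0.2355, 0.2024]
tool_rot: [0.999, -0.033, 0.002, -0.001]
contact_force: [-2.1, -2.5, 13.7]
finger_gap: 0.0248
gripper_force: 63.4
[-0.89288805  0.53485371  0.40079932]
```

```bash
python3 -m pendant '[[0.01,0,0,0,-1],[0.01,0,0,0,-0.5],[0.01,0,0,0,0]]'; python3 -c "
from rig import *; print(observe()['moment'])"
```

```text
t: 12.32
tcp_pos: [0.5358, 0.2348, 0.2024]
tool_rot: [0.999, -0.046, 0.001, -0.0]
contact_force: [-1.7, -4.3, 15.5]
finger_gap: 0.0253
gripper_force: 64.1
[-1.31749215  0.6767272   0.92181694]
```

```bash
python3 -m pendant '[[0.01,0,0,0,1],[0.01,0,0,0,0.8],[0.01,0,0,0.003,0],[0.01,0,0,0.003,0],[0.01,0,0,0.002,0],[0.01,0,0,0,0]]' 40; python3 -c "
from rig import *; print(observe()['moment'])"
```

```text
t: 12.82
tcp_pos: [0.5358, 0.235, 0.2099]
tool_rot: [1.0, -0.032, 0.001, -0.0]
contact_force: [-0.1, -2.7, 7.3]
finger_gap: 0.0252
gripper_force: 62.2
[-1.04053756  0.05378     0.01127707]
```

```bash
python3 -m pendant '[[0.0854,0,0,0,0],[0.0854,0,0,0,0],[0.0854,0,0,0,0],[0.0854,0,0,0,0],[0.0854,0,0,0,0],[0.0854,0,0,0.02,0],[0.0854,0,0,0.035,0],[0.0854,0,0,0.035,0],[0.0854,0,-0.02,0.02,0],[0.0854,0,-0.035,0,7]]'
python3 -m pendant '[[0.0854,0.003,-0.035,0,7],[0.0854,0.003,-0.035,0,7],[0.0854,0.003,-0.02,0,7],[0.0854,0,-0.01,0,7],[0.0854,0,0,0,0],[0.0854,0,0,0,0],[0.0854,0,0,0,0]]'
python3 - <<'E'
from h import *
snapshot('wrist');s=observe();print(s['t'],s['tcp_pos'],s['tool_rot'])
im=snapshot('wrist');cv2.imwrite('pics/w3.png',im[:,:,::-1])
im=snapshot('top');
for c in ['wrist','top']:
  for l in ['counter_grip','lid_grip','lid','lid_lug']:
    for d in mark_of(c,l)[:1]: print(c,l,round(d['p'],2),np.round(d['point'],4))
cv2.imwrite('pics/t3.png',im[:,:,::-1])
E
```

```text
t: 13.65
tcp_pos: [0.5365, 0.1842, 0.3221]
tool_rot: [0.999, 0.032, 0.003, -0.002]
contact_force: [1.6, -1.1, -0.1]
finger_gap: 0.0857
gripper_force: 0.0
t: 14.23
tcp_pos: [0.5439, 0.0817, 0.3184]
tool_rot: [0.963, 0.269, -0.0, -0.0]
contact_force: [0.0, 0.1, -0.2]
finger_gap: 0.0853
gripper_force: 0.0
14.2833 [0.54389919 0.08200266 0.3183138 ] [ 9.62896783e-01  2.69869635e-01 -2.02918954e-04 -3.50924201e-04]
wrist counter_grip 0.84 [0.5551 0.0832 0.1648]
wrist lid_grip 0.55 [0.5347 0.2359 0.1612]
wrist lid_lug 0.68 [0.494  0.2391 0.1093]
top counter_grip 0.73 [0.5404 0.2318 0.1518]
top lid_grip 0.62 [0.5406 0.2351 0.1534]
top lid 0.67 [0.5397 0.235  0.0927]
top lid_lug 0.72 [0.4994 0.2384 0.107 ]
```

View pics/w3.png

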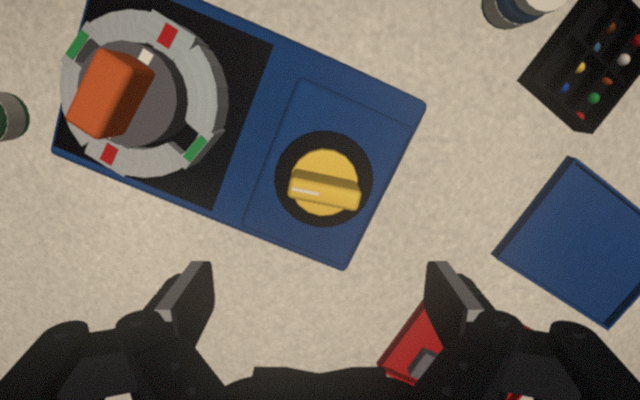

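Run:
```python
from h import *
im=cv2.imread('pics/w3.png')
cv2.imwrite('pics/k.png',cv2.resize(im[120:235,265:385],None,fx=5,fy=5,interpolation=2))
```

```text
(no output)
```

View pics/k.png

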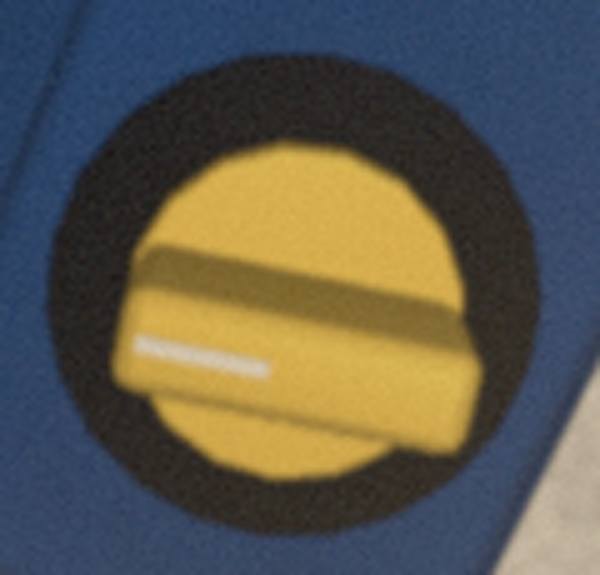

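Run:
```python
from h import *
for z in (.168,.174):
    p=px2w('wrist',[(291,177),(361,192),(357,211),(288,197)],z)[:,:2]
    a=(p[0]+p[3])/2;b=(p[1]+p[2])/2;d=b-a
    print(z,p.mean(0).round(4),'len',np.linalg.norm(d).round(4),'w',np.linalg.norm(p[0]-p[3]).round(4),'ang',np.degrees(np.arctan2(d[1],d[0])).round(1))
print('disc',px2w('wrist',[(324,179)],.132).round(4),px2w('wrist',[(324,179)],.138).round(4))
s=px2w('wrist',[(291,137+52),(319,194)],.172);print(np.degrees(np.arctan2(*(s[1]-s[0])[[1,0]])))
f=observe()['tool_rot'];print('tooly',2*np.degrees(np.arctan2(f[1],f[0]))-90)
# mill long edge
e=px2w('wrist',[(272,45),(425,103),(345,269),(214,208)],.085);print(e.round(4))
d=e[1]-e[2];print('mill x',np.degrees(np.arctan2(d[1],d[0])))
```

```text
0.168 [0.5561 0.0838] len 0.045 w 0.0131 ang -70.8
0.174 [0.5575 0.0847] len 0.0438 w 0.0128 ang -70.8
disc [[0.5578 0.0846 0.132 ]] [[0.5589 0.0854 0.138 ]]
-69.06221233928883
tooly -58.612700806481236
[[0.6201 0.1703 0.085 ]
 [0.6469 0.0414 0.085 ]
 [0.4866 0.017  0.085 ]
 [0.4761 0.148  0.085 ]]
mill x 8.624720981118175
```

```bash
python3 -m pendant '[[0.0854,0.005,0,0,7],[0.0854,0.005,0.0015,0,7],[0.0854,0.0033,0.001,0,7],[0.0854,0,0,0,7],[0.0854,0,0,0,7],[0.0854,0,0,0,7],[0.0854,0,0,0,7],[0.0854,0,0,0,7],[0.0854,0,0,0,7],[0.0854,0,0,0,7]]'
python3 -m pendant '[[0.0854,0,0,0,7],[0.0854,0,0,0,0.8],[0.0854,0,0,-0.03,0],[0.0854,0,0,-0.03,0],[0.0854,0,0,-0.024,0],[0.0854,0,0,-0.009,0],[0.0854,0,0,-0.003,0],[0.0854,0,0,0,0],[0.0854,0,0,0,0]]'
```

```text
t: 15.62
tcp_pos: [0.5573, 0.0828, 0.3187]
tool_rot: [0.631, 0.776, 0.0, 0.0]
contact_force: [0.2, 0.1, -0.6]
finger_gap: 0.0854
gripper_force: 0.0
t: 16.37
tcp_pos: [0.558, 0.0829, 0.2239]
tool_rot: [0.58, 0.815, 0.001, 0.001]
contact_force: [0.9, 0.6, 1.4]
finger_gap: 0.0853
gripper_force: 0.0
```

```bash
python3 -m pendant '[[0.04,-0.0008,0.0015,-0.001,0],[0.0,0,0,0,0],[0.0,0,0,0,0],[0.0,0,0,0,0],[0.0,0,0,0,0],[0.0,0,0,0,0],[0.0,0,0,0,0],[0.0,0,0,0,0],[0.0,0,0,0,0]]' 25
python3 -c "
from rig import *; print(observe()['moment'])"
```

```text
t: 17.12
tcp_pos: [0.5571, 0.0846, 0.222]
tool_rot: [0.579, 0.815, 0.001, 0.001]
contact_force: [2.7, 1.2, 3.2]
finger_gap: 0.0134
gripper_force: 29.9
[ 0.18975602 -0.47965673 -0.05021421]
```

Gripped at 13.4 mm, matching the bar. Turn anticlockwise.

```bash
python3 -m pendant '[[0.0,0,0,0,5],[0.0,0,0,0,7],[0.0,0,0,0,7],[0.0,0,0,0,7],[0.0,0,0,0,7],[0.0,0,0,0,7],[0.0,0,0,0,7],[0.0,0,0,0,7],[0.0,0,0,0,7],[0.0,0,0,0,0]]'
python3 -c "
from rig import *; print(observe()['moment'])"
python3 -m pendant '[[0.0,0,0,0,5],[0.0,0,0,0,4],[0.0,0,0,0,3],[0.0,0,0,0,2],[0.0,0,0,0,0],[0.0,0,0,0,0]]'
python3 -c "
from rig import *; print(observe()['moment'])"
```

```text
t: 17.95
tcp_pos: [0.5581, 0.0856, 0.2221]
tool_rot: [0.081, 0.997, 0.001, 0.002]
contact_force: [5.7, 4.6, -1.6]
finger_gap: 0.0137
gripper_force: 29.5
[ 0.89365213 -1.27643973  0.02235479]
t: 18.45
tcp_pos: [0.5581, 0.086, 0.2221]
tool_rot: [-0.037, 0.999, 0.001, 0.002]
contact_force: [6.8, 5.0, -1.4]
finger_gap: 0.0138
gripper_force: 29.4
[ 0.92922184 -1.28560126  0.03727829]
```

```bash
python3 -m pendant '[[0.0,0.0005,0.0005,0,1],[0.0,0,0,0,1],[0.0,0,0,0,1],[0.0,0,0,0,0],[0.0,0,0,0,0]]'
python3 -c "
from rig import *; print(observe()['moment'])"
python3 -m pendant '[[0.0,0,0,0,1],[0.0,0,0,0,1],[0.0,0,0,0,0],[0.0,0,0,0,0]]'
python3 -c "
from rig import *; print(observe()['moment'])"
```

```text
t: 18.87
tcp_pos: [0.5582, 0.0861, 0.2221]
tool_rot: [-0.063, 0.998, 0.001, 0.002]
contact_force: [4.1, 3.7, -0.9]
finger_gap: 0.0132
gripper_force: 29.6
[ 0.73542241 -1.00301335  0.03551296]
t: 19.2
tcp_pos: [0.5582, 0.0861, 0.2221]
tool_rot: [-0.08, 0.997, 0.001, 0.002]
contact_force: [4.9, 3.9, -0.2]
finger_gap: 0.0133
gripper_force: 34.2
[ 0.88445878 -1.01652653 -0.71202763]
```

```bash
python3 -m pendant '[[0.0,0,0,0,-0.8],[0.0,0,0,0,0],[0.0854,0,0,0,0],[0.0854,0,0,0,0],[0.0854,0,0,0,0],[0.0854,0,0,0,0],[0.0854,0,0,0.03,0],[0.0854,0,0,0.035,0],[0.0854,0,0,0.035,0],[0.0854,-0.03,0,0,0]]'
python3 -m pendant '[[0.0854,-0.03,-0.02,0,0],[0.0854,-0.03,-0.03,0,0],[0.0854,-0.02,-0.03,0,0],[0.0854,-0.01,-0.03,0,0],[0.0854,0,-0.03,0,0],[0.0854,0,0,0,0],[0.0854,0,0,0,0],[0.0854,0,0,0,0]]'
python3 - <<'E'
from h import *
im=snapshot('top');print(observe()['t'],observe()['contact_force'])
for l in ['counter_grip','lid_grip','lid','lid_lug']:
    for d in mark_of('top',l)[:2]: print(l,round(d['p'],2),np.round(d['point'],4))
cv2.imwrite('pics/t4.png',cv2.resize(im[180:290,205:345],None,fx=5,fy=5,interpolation=2)[:,:,::-1])
E
```

```text
t: 20.03
tcp_pos: [0.533, 0.0851, 0.3281]
tool_rot: [-0.072, 0.997, 0.001, 0.007]
contact_force: [1.9, 0.2, 1.5]
finger_gap: 0.0853
gripper_force: 0.0
t: 20.7
tcp_pos: [0.4374, -0.0543, 0.3216]
tool_rot: [-0.073, 0.997, 0.0, -0.0]
contact_force: [0.1, 0.4, -0.0]
finger_gap: 0.0851
gripper_force: 0.0
20.75 [-0.21477236  0.52417655 -1.08889221]
lid_grip 0.69 [0.5394 0.2313 0.1534]
lid 0.91 [0.5378 0.235  0.0937]
lid_lug 0.69 [0.4988 0.2359 0.1081]
lid_lug 0.21 [ 0.4144  0.4044 -0.0007]
```

View pics/t4.png

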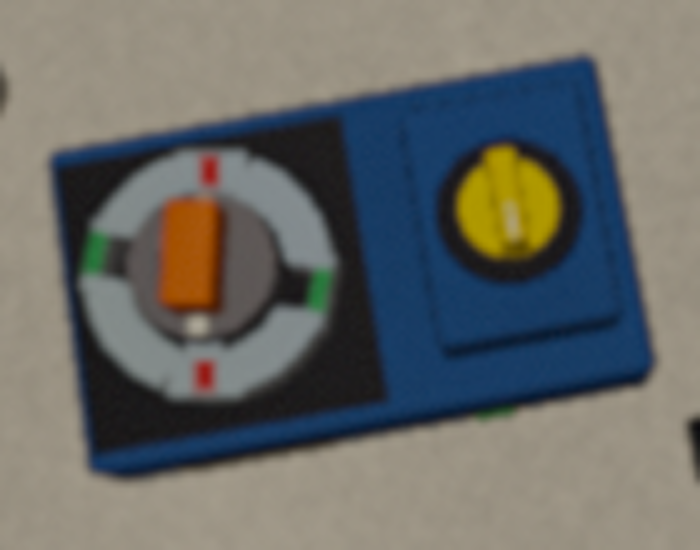

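```bash
python3 -c "
from rig import *; print(hand_in())"
```

```text
the job is handed in; nothing more can be done
None
```

The lid is in the ring, turned to its stop and sprung up into its locked seat. The yellow counter knob is back against its zero stop. I handed the job in at about 21 s with the gripper clear and the other things left alone.

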